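Set up the soldering corner with a leaning heat shield

ROBOT

A 6-joint arm with a two-finger parallel gripper is mounted at the origin on the work surface. World frame = base frame: x ahead of the robot, y to its left, z up, the work surface at z = 0. Lengths are in m, angles in rad, forces in N, time in s.
With the tool pointing down it reaches from about 0.35 to 0.975 m from the base axis. Payload 7.1 kg.
Tool frame: the origin (TCP) lies midway between the tips of the shut fingers; the grasp point (between the pads) lies 19 mm behind it; z points along the fingers, y is the line along which they close (so a half turn about z gives the same grasp; the last joint's range is limited). The gripper opens to 88 mm and grips with 3 to 60 N. Pads are 20 mm wide; open, the fingers measure 115 mm over their backs; the gripper's body (75 mm by 178 mm) begins 61 mm behind the grasp point.
Start: joints at [-1.255, 0.423, 1.63, -0, 1.089, -0.019], TCP at [0.205, -0.59, 0.19] pointing down, gripper open.
Joint ranges: [-3, 3], [-0.9, 2.11], [0.09, 2.58], [-1.31, 4.45], [0.11, 2.69], [-2.54, 2.54]. Speed limits (rad/s): [2.39, 2.39, 3.01, 3.14, 3.14, 3.14].

INTERFACE

Orientations are given as a unit quaternion [w, x, y, z].
In Python, from station import move_pose, movel, movej, command_gripper, wait, inverse_kinematics, read_camera, camera_info, MotionError, job_done, get_time, get_joint_pos, get_qvel, get_effort, get_tcp_pos, get_ee_rot, get_ft_force, get_ft_torque, get_grip_width, get_finger_force gives the robot as it stands. Calls block until the motion is done:
- move_pose(position, orientation): joint-space move of the TCP to a pose.
- movel(position, frame=None, v=0.15, until_force=None): straight line of the TCP; frame=None keeps the orientation; v is the mean speed in m/s. With until_force (N) it stops when the force on the tool has changed by that much, and returns True; else False.
- movej(angles): joint-space move.
- command_gripper(opening): opening from 0.0 (shut) to 1.0 (fully open); the grip force is fixed at half the most; returns when the fingers have stopped.
- wait(seconds).
- inverse_kinematics(position, orientation): joint angles nearest the present ones, or None.
- read_camera(name): name is "scene" or "top" or "wrist"; returns the picture (420x560x3 uint8, red, green, blue); there is no depth.
- camera_info(name): a dict with "intrinsics" (3x3 intrinsics, pixels), "T" (4x4, takes a point from camera to world coordinates); the wrist camera has in their place "tool_from_camera" (4x4, takes a point from camera to tool coordinates, whose origin is the TCP and whose axes are the flange's). Camera axes: x right, y up, looking along -z (the intrinsics and any distortion apply to the point x, -y, -z); pixel columns grow to the right and rows downward; lengths in m; the calibration is good to about 2 mm. A picture is of the moment at which its call begins: read the wrist's pose just before it. camera_info takes no time and is no camera call.
A pose or a line that the arm cannot do raises MotionError and nothing moves.
- job_done(): hands the job in; it is judged then, once.
Readings, each from a call of its own:
- get_time(): time.
- get_joint_pos(): joint angles.
- get_qvel(): joint speeds.
- get_effort(): joint torques, N m.
- get_tcp_pos(): TCP position.
- get_ee_rot(): TCP orientation.
- get_ft_force(): force on the tool from outside, world axes, zero at the start.
- get_ft_torque(): the same for the moment, N m.
- get_grip_width(): opening from 0.0 (shut) to 1.0 (fully open).
- get_finger_force(): force on a finger pad.
Only numpy, scipy, OpenCV 4.12 (cv2) and the standard library are available. Lean on these libraries where they do the work, as an engineer would, in place of code of your own. Each camera call takes 0.05 s, during which the arm holds its last target. There are 200 camera calls.

TASK

Get the soldering corner ready: first turn the turntable anticlockwise by its red handle until it is against its index stop, so that its fence stands on the far side; then take every white soldering board out of the rack and lean them all side by side as a heat shield, each standing on end on the turntable and tipped back some 15 degrees against the near face of the fence. Last, slide the lidded pot along the warming plate from the white mark to the middle of the orange mark without lifting it, and leave the other bench things where they are.

Things in the scene. Friction and masses are not known exactly. Their poses are not given: they have to be found in the camera images.
- turntable (a joint): angle of the steel turntable, rad: grows anticlockwise seen from above; starts between 0 and 0.45, runs up against its index stop at 1.60 (there the yellow tooth on the rim meets the yellow post of the foot). The disc is 300 mm across, its upper face 25 mm above the bench; friction (0.4 N m) holds it wherever it is left.
- tt_axis (a point): point on the turntable's vertical axis, in its upper face (25 mm above the bench); fixed, its x axis points where the fence's x axis will point once the turntable is at its stop. A 55 mm square terracotta block, 10 mm high, is fixed on the disc, its centre 35 mm from the axis on the side away from the fence
- tt_handle (a point): the red-topped upright handle post on the disc, 115 mm from the axis: this point lies on the post's centre line 62 mm above the bench; red top 20 mm across from 56 to 70 mm above the bench, below it a bare steel post 14 mm across
- fence: dark steel fence on the turntable, turning with it: a bar 260 mm long (its y), 10 mm thick, between 43 and 55 mm above the disc, on an upright at each end. Origin: on the disc, right below the middle of the bar's loading face; +x points through the bar, away from the turntable's axis; boards stand on the -x side; z up. The axis is 60 mm away at -x
- rack: plywood rack fixed on the bench, 300 mm (its x) by 56 mm (its y), 31 mm high; five slots in one row along its x, at x = -116, -58, 0, 58, 116 mm, each 53 mm long (x) and 16 mm wide (y), so that the boards stand edge to edge, 8 mm apart, their faces towards +-y of the rack; slot floor 6 mm above the bench; origin at the centre of its underside
- board1: white ceramic soldering board, a slab 12 mm thick (its x), 50 mm wide (its y), 130 mm tall (its z), about 0.11 kg; origin at the centre of its lower end, z up along its height. It starts standing upright in one of the five slots of the rack; three or four of the five boards are present
- board2: white ceramic soldering board, a slab 12 mm thick (its x), 50 mm wide (its y), 130 mm tall (its z), about 0.11 kg; origin at the centre of its lower end, z up along its height. It starts standing upright in one of the five slots of the rack; three or four of the five boards are present
- board3: white ceramic soldering board, a slab 12 mm thick (its x), 50 mm wide (its y), 130 mm tall (its z), about 0.11 kg; origin at the centre of its lower end, z up along its height. It starts standing upright in one of the five slots of the rack; three or four of the five boards are present
- board4: white ceramic soldering board, a slab 12 mm thick (its x), 50 mm wide (its y), 130 mm tall (its z), about 0.11 kg; origin at the centre of its lower end, z up along its height. It starts standing upright in one of the five slots of the rack; three or four of the five boards are present
- board5: white ceramic soldering board, a slab 12 mm thick (its x), 50 mm wide (its y), 130 mm tall (its z), about 0.11 kg; origin at the centre of its lower end, z up along its height. It starts standing upright in one of the five slots of the rack; three or four of the five boards are present
- warmer: black warming plate fixed on the bench, 340 mm (its x) by 200 mm (its y), upper face 30 mm above the bench; origin at the centre of its underside
- hot_mark: orange ring, 136 mm across, drawn on the warming plate; origin at its centre on the plate. It lies 70 mm from the plate's middle, at either end
- rest_mark: white ring, 136 mm across, drawn on the warming plate at the other end, where the pot starts; origin at its centre
- pot: lidded steel pot, 110 mm across, copper lid to 53 mm above its underside, with a black upright cylindrical knob 24 mm across from 61 to 93 mm above its underside, two small black lugs at its sides (along its x); about 0.45 kg; origin at the centre of its underside, z up
- pliers: red-handled pliers lying on the bench; leave alone
- shears: steel shears lying on the bench; leave alone
- screwdriver: screwdriver with an orange handle lying on the bench; leave alone
- tin: round dark tin, 90 mm across, 50 mm high; leave alone
- dish: small white dish, 80 mm across, 30 mm high; leave alone
- charcoal: black charcoal block, 100 x 60 x 25 mm; leave alone
Not all that is in view belongs to the job. What is shaped like the board4 but pink or purple is not meant. What is shaped like the board1 but turquoise is not meant.

How it is judged:
By the outcome, as a careful person would: the job done as asked, in the order asked, and still so for the second after the job is handed in, with the robot touching nothing.
Of board1, board2, board3, board4, board5 only 3 to 4 are there at a start; the rules pass over those that are not, and their reading is None.
At some moment in a run one of pot may be knocked a few centimetres aside while the robot is not near it.
Once in a run the grip may slacken for a moment while it holds something.
It also fails if it takes over 208 s, if anything falls off the work surface, if the arm or the gripper's body presses on something with over 40 N, if the wrist force passes 120 N, or if a joint passes its speed limit or range.

## Working session

There is one attempt and no reset: what is moved stays moved. The work goes in short steps, each a Python script; the robot and the scene stay as the last script left them, time stands still between calls to the robot, and variables do not carry over. Pictures are saved under pics/ and viewed, at most 14 in all, crops included, and the job is handed in when it is done.

```bash
ls; mkdir -p pics
python3 - <<'E'
from station import *
import cv2,numpy as np
for n in("scene","top"):
    im=read_camera(n);cv2.imwrite(f"pics/{n}0.png",cv2.resize(im[:,:,::-1],(800,600),interpolation=cv2.INTER_CUBIC))
    np.save(f"pics/{n}0.npy",im)
    i=camera_info(n);print(n,i)
print(camera_info("wrist"),get_time(),get_tcp_pos(),get_ee_rot())
E
```

```text
pics
scene {'intrinsics': array([[482.71282617,   0.        , 275.33162193],
       [  0.        , 482.71282617, 209.94825205],
       [  0.        ,   0.        ,   1.        ]]), 'T': array([[ 6.36275991e-01, -6.48715865e-01,  4.17517172e-01,
         1.06430706e+00],
       [ 7.71461262e-01,  5.35474182e-01, -3.43678515e-01,
        -3.82087039e-01],
       [-6.19961047e-04,  5.40772712e-01,  8.41168526e-01,
         1.09561133e+00],
       [ 0.00000000e+00,  0.00000000e+00,  0.00000000e+00,
         1.00000000e+00]])}
top {'intrinsics': array([[530.97475521,   0.        , 287.46709226],
       [  0.        , 530.97475521, 204.74482298],
       [  0.        ,   0.        ,   1.        ]]), 'T': array([[ 0.00744861,  0.98579538, -0.16778554,  0.31552502],
       [-0.99973094,  0.01102725,  0.02040706,  0.08076057],
       [ 0.0219674 ,  0.16758839,  0.98561228,  1.40123469],
       [ 0.        ,  0.        ,  0.        ,  1.        ]])}
{'intrinsics': array([[341.56876208,   0.        , 274.4333568 ],
       [  0.        , 341.56876208, 208.56938145],
       [  0.        ,   0.        ,   1.        ]]), 'tool_from_camera': array([[ 5.92216147e-04,  9.57026068e-01,  2.90001299e-01,
         8.00618447e-02],
       [ 9.99999787e-01, -4.87303056e-04, -4.33978378e-04,
        -1.17954333e-03],
       [-2.74010101e-04,  2.90001495e-01, -9.57026153e-01,
        -1.94346180e-01],
       [ 0.00000000e+00,  0.00000000e+00,  0.00000000e+00,
         1.00000000e+00]])} 0.1 [ 0.2051671  -0.58975029  0.18937101] [-7.17829020e-04  9.86025761e-01  1.66591323e-01 -1.20431210e-04]
```

View pics/scene0.png

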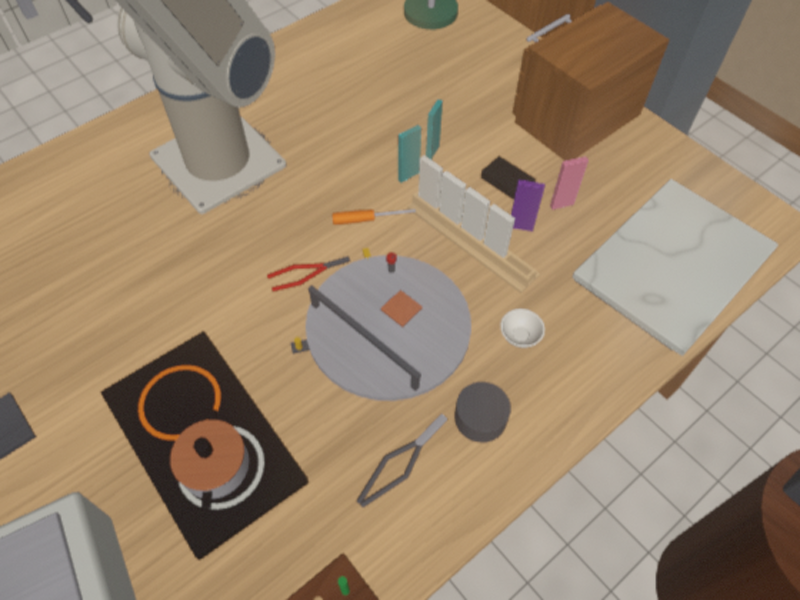

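View pics/top0.png

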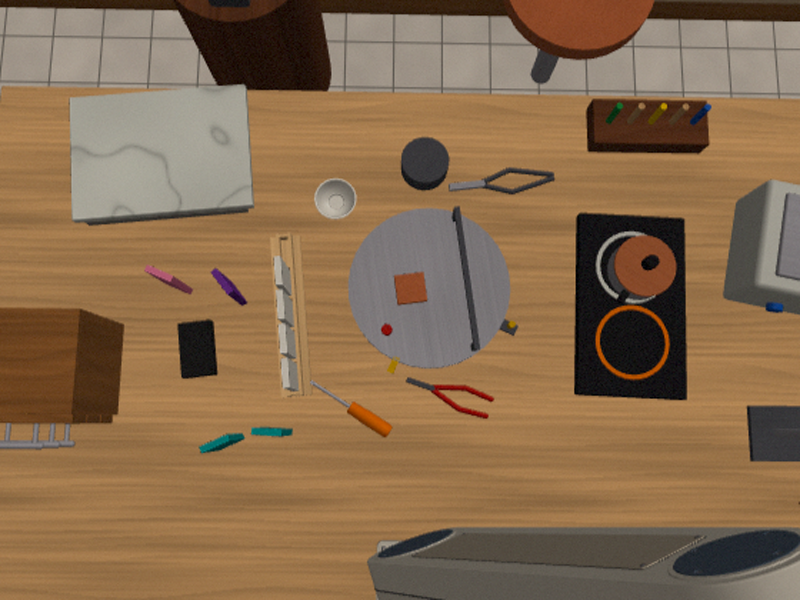

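The scene shows the rack holding 4 white boards, with its far slot empty, at top (270-300, 235-395). Other objects in the top view:
- turntable centre (429,288), red handle (386,329), yellow tooth (393,366) and post (510,326)
- pot knob (650,262), orange ring (632,342)
- turquoise (220/272, 437) and pink/purple (168/228, 282) slabs, which are decoys lying outside the rack

Next I'll take enlarged crops for measuring.

```bash
cat > h.py <<'E'
from station import *
import cv2,numpy as np
from scipy.spatial.transform import Rotation as R
from scipy.optimize import least_squares
def cam(n,T=None):
    i=camera_info(n); return i["intrinsics"],(i["T"] if T is None else T)
def ray(K,T,uv):
    uv=np.atleast_2d(uv).astype(float)
    d=np.c_[(uv[:,0]-K[0,2])/K[0,0],-(uv[:,1]-K[1,2])/K[1,1],-np.ones(len(uv))]@T[:3,:3].T
    return T[:3,3],d
def onz(c,uv,z):
    o,d=ray(*c,uv); return o+d*((z-o[2])/d[:,2])[:,None]
def proj(c,P):
    K,T=c; p=(np.atleast_2d(P)-T[:3,3])@T[:3,:3]
    return np.c_[K[0,2]-K[0,0]*p[:,0]/p[:,2],K[1,2]+K[1,1]*p[:,1]/p[:,2]]
def tri(obs): # [(cam,uv)]
    A=np.zeros((3,3));b=np.zeros(3)
    for c,uv in obs:
        o,d=ray(*c,uv);d=d[0]/np.linalg.norm(d[0]);M=np.eye(3)-np.outer(d,d);A+=M;b+=M@o
    return np.linalg.solve(A,b)
def wcam():
    q=get_ee_rot();T=np.eye(4);T[:3,:3]=R.from_quat([q[1],q[2],q[3],q[0]]).as_matrix();T[:3,3]=get_tcp_pos()
    i=camera_info("wrist");im=read_camera("wrist");return im,(i["intrinsics"],T@i["tool_from_camera"])
def quat(yaw,tilt=0.,about=None):
    # tool down, tool y at angle yaw (mod pi) in plan; tool tilts about horizontal world axis
    y=np.array([np.cos(yaw),np.sin(yaw),0]);z=np.array([0,0,-1.]);x=np.cross(y,z)
    r=R.from_matrix(np.c_[x,y,z])
    if tilt: r=R.from_rotvec(np.array(about)*tilt)*r
    q=r.as_quat();return [q[3],q[0],q[1],q[2]]
def blob(im,lo,hi,box=None):
    hsv=cv2.cvtColor(im,cv2.COLOR_RGB2HSV);m=cv2.inRange(hsv,np.array(lo),np.array(hi))
    if box is not None:
        k=np.zeros_like(m);a,b,c,d=box;k[b:d,a:c]=1;m=m*k
    return m
E
cat > m1.py <<'E'
from h import *
t=np.load("pics/top0.npy");s=np.load("pics/scene0.npy");ct,cs=cam("top"),cam("scene")
def cen(im,lo,hi,box):
    m=blob(im,lo,hi,box);n,l,st,c=cv2.connectedComponentsWithStats(m);k=1+np.argmax(st[1:,4]);return c[k],st[k,4]
a=cen(t,(0,150,60),(8,255,255),(255,215,285,245));b=cen(s,(0,150,60),(8,255,255),(262,170,285,192))
b2=cen(s,(170,120,60),(180,255,255),(262,170,285,192)) if b[1]<5 else b
print("handle",a,b,tri([(ct,a[0]),(cs,b[0])]))
# orange ring
for im,c,box in((t,ct,(405,205,480,275)),(s,cs,(90,250,160,310))):
    m=blob(im,(8,150,120),(20,255,255),box);v,u=np.nonzero(m)
    P=onz(c,np.c_[u,v],0.03)[:,:2]
    f=least_squares(lambda p:np.hypot(*(P-p[:2]).T)-p[2],[*P.mean(0),.065],loss="soft_l1",f_scale=.003);print("orange",f.x,len(P))
# disc: terracotta
a=cen(t,(5,80,60),(14,255,255),(270,185,305,218));b=cen(s,(5,80,60),(14,255,255),(262,200,300,232))
print("terra",a,b,tri([(ct,a[0]),(cs,b[0])]))
A=t[150:290,180:220][:, :];  
def up(im,x0,y0,w,h,W,H): return cv2.resize(im[y0:y0+h,x0:x0+w],(W,H),interpolation=cv2.INTER_CUBIC)[:,:,::-1]
# top rack x180-225,y155-285 ; scene rack x280-385,y100-205 ; pot top 410-480 ; disc
M=np.zeros((600,800,3),np.uint8)
M[:,:210]=up(t,182,162,42,120,210,600)       # x5
M[:425,215:635+0]=up(s,288,105,84,85,420,425) # x5
M[430:600,215:415]=up(t,415,152,67,57,200,171)[:170] 
M[430:600,420:800]=up(s,110,285,95,42,380,170)
cv2.imwrite("pics/crop1.png",M)
E
python3 m1.py
```

```text
handle (array([270.2195122 , 230.41463415]), np.int32(41)) (array([273.19354839, 180.25806452]), np.int32(31)) [0.47642808 0.09562225 0.06294425]
orange [ 0.46359889 -0.35235395  0.0641474 ] 474
orange [ 0.46154682 -0.35269176  0.06391672] 500
terra (array([287.04063205, 201.42437923]), np.int32(443)) (array([280.50773196, 215.33762887]), np.int32(388)) [0.55740439 0.05318936 0.03067551]
```

View pics/crop1.png

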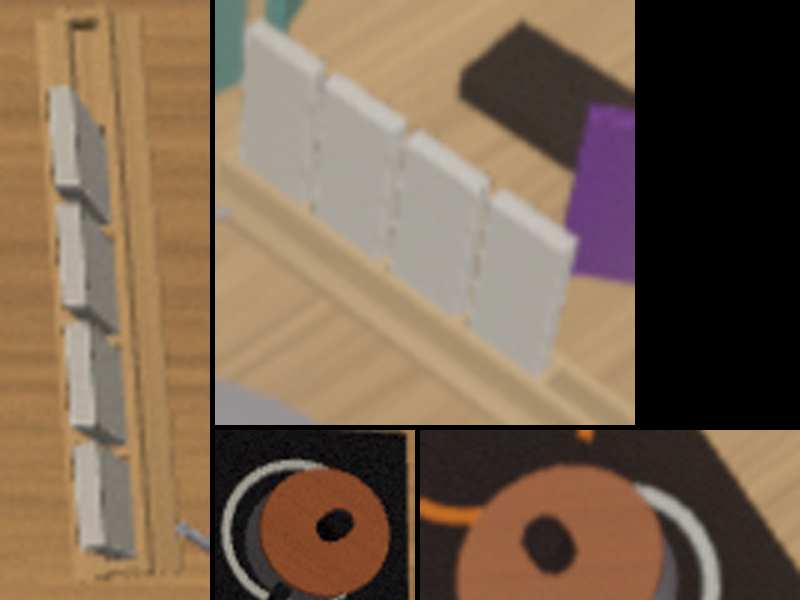

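The crops show four boards in the slots nearest the robot, with the far slot empty. I'll fit the disc edge, and the rack pose by silhouette in both views.

```bash
cat > m2.py <<'E'
from h import *
from scipy.optimize import minimize
t=np.load("pics/top0.npy");s=np.load("pics/scene0.npy");ct,cs=cam("top"),cam("scene")
# disc edge: project circle, grow gradient along radial samples
def edgefit(im,c,z,x0,r0):
    hs=cv2.cvtColor(im,cv2.COLOR_RGB2HSV)[:,:,1].astype(np.float32); hs=cv2.GaussianBlur(hs,(0,0),1)
    p=np.array([*x0,r0])
    for it in range(4):
        pts=[]
        for a in np.arange(0,2*np.pi,.05):
            rr=np.arange(-.02,.02,.0005)+p[2]
            uv=proj(c,np.c_[p[0]+rr*np.cos(a),p[1]+rr*np.sin(a),0*rr+z]).astype(np.float32)
            g=np.gradient(cv2.remap(hs,uv[None,:,0].copy(),uv[None,:,1].copy(),1)[0]);k=g.argmax()
            if g[k]>1.2: pts.append([p[0]+rr[k]*np.cos(a),p[1]+rr[k]*np.sin(a)])
        P=np.array(pts);p=least_squares(lambda p:np.hypot(*(P-p[:2]).T)-p[2],p,loss="soft_l1",f_scale=.001).x
    return p,len(P)
for im,c in((t,ct),(s,cs)): print("disc",edgefit(im,c,.025,[.575,.025],.15))
# boards
masks=[]
for im,box in((t,(185,172,212,280)),(s,(288,105,368,185))):
    m=blob(im,(0,0,90),(180,45,255),box); m=cv2.morphologyEx(m,cv2.MORPH_OPEN,np.ones((2,2)));masks.append(m>0)
B=np.array([[x,y,z] for x in(-.025,.025) for y in(-.006,.006) for z in(.033,.136)])
def ren(p,c,S=4,slots=(-.116,-.058,0,.058)):
    out=np.zeros((420*S,560*S),np.uint8);cy,sy=np.cos(p[2]),np.sin(p[2])
    for sl in slots:
        q=B+[sl,0,0];P=np.c_[p[0]+cy*q[:,0]-sy*q[:,1],p[1]+sy*q[:,0]+cy*q[:,1],q[:,2]]
        h=cv2.convexHull(((proj(c,P)+.5)*S).astype(np.int32));cv2.fillConvexPoly(out,h,255)
    return cv2.resize(out,(560,420),interpolation=cv2.INTER_AREA)/255.
for which in([0,1],[0],[1]):
    cost=lambda p:sum(np.abs(ren(p,(ct,cs)[k])-masks[k]).sum() for k in which)
    best=min((minimize(cost,x0,method="Nelder-Mead",options=dict(initial_simplex=np.array(x0)+np.array([[0,0,0],[.02,0,0],[0,.02,0],[0,0,.08]]))) for x0 in([.55,.3,0.0],[.54,.29,-.06],[.54,.29,.06])),key=lambda r:r.fun)
    print("rack",best.x,best.fun,[m.sum() for m in masks])
E
python3 m2.py
```

```text
disc (array([0.56221356, 0.01918844, 0.14969928]), 126)
disc (array([0.56372611, 0.01656985, 0.15103798]), 126)
rack [0.51229985 0.27238562 0.10345594] 319.16862745098035 [np.int64(845), np.int64(2052)]
rack [0.50683018 0.27124994 0.10503494] 124.49411764705881 [np.int64(845), np.int64(2052)]
rack [0.51376756 0.27256081 0.09572343] 107.7686274509804 [np.int64(845), np.int64(2052)]
```

Axis is about (0.563, 0.018). The handle radius of 116 mm and the terracotta offset of 36 mm both match the text. Now I'll turn the table.

```bash
cat > s1.py <<'E'
from h import *
ax=np.array([.563,.0178]);h=np.array([.4764,.0956]);r=.1155;a0=np.arctan2(*(h-ax)[::-1])
P=lambda a,z:[*(ax+r*np.array([np.cos(a),np.sin(a)])),z]
best=None
for off in(np.pi/2,-np.pi/2):
    js=[inverse_kinematics(P(a0+d,.045),quat(a0+d+off)) for d in np.linspace(0,1.65,6)]
    print([None if j is None else round(j[5],2) for j in js])
    if all(j is not None for j in js):
        m=max(abs(j[5]) for j in js)
        if best is None or m<best[0]: best=(m,off)
off=best[1];print(best,a0)
move_pose(P(a0,.16),quat(a0+off));movel(P(a0,.045),v=.12);command_gripper(0)
print("grip",get_grip_width(),get_finger_force(),get_tcp_pos())
a=a0;f0=np.array(get_ft_force())
while a<a0+1.7:
    a+=.08
    hit=movel(P(a,.045),quat(a+off),v=.1,until_force=14)
    f=np.array(get_ft_force());ft=f@np.array([-np.sin(a),np.cos(a),0])
    if hit or a>a0+1.2: print(round(a-a0,2),hit,f.round(1),round(ft,1))
    if hit and a>a0+1.1: break
t=get_tcp_pos();aa=np.arctan2(t[1]-ax[1],t[0]-ax[0])%(2*np.pi);print("end",t,aa-a0,get_time(),get_grip_width())
E
python3 s1.py
```

```text
[np.float64(2.47), np.float64(2.08), np.float64(1.67), np.float64(1.26), np.float64(0.86), np.float64(0.48)]
[np.float64(-0.67), np.float64(-1.06), np.float64(-1.47), np.float64(-1.88), np.float64(-2.28), None]
(np.float64(2.4747858174340482), 1.5707963267948966) 2.40967143484959
grip 0.004976361942077737 0.0 [0.47704583 0.09499804 0.04499002]
1.2 False [0.2 0.1 0.3] 0.0
1.28 False [0.2 0.3 1.3] -0.1
1.36 False [-0.8 -0.2 -0.1] -0.3
1.44 False [-1.1  0.2  0.6] -0.9
1.52 False [0.4 0.5 0.6] -0.1
1.6 False [-0.5  0.1 -0.2] -0.5
1.68 False [-0.5  0.   0.2] -0.4
1.76 False [-0.   0.4  0.6] -0.2
end [ 0.50339689 -0.08109174  0.04503201] 1.7603073127993798 10.6583 0.006279306751157033
```

The gripper closed on nothing. I'll raise it and look.

Run:
```python
from h import *
p=get_tcp_pos();movel([p[0],p[1],.2]);command_gripper(1)
move_pose([.40,.06,.32],quat(np.pi/2) if abs(inverse_kinematics([.40,.06,.32],quat(np.pi/2))[5])<2 else quat(-np.pi/2))
im,c=wcam();t=read_camera("top");np.save("pics/t1.npy",t);np.save("pics/w1.npy",im);np.save("pics/w1T.npy",c[1])
M=np.zeros((300,800,3),np.uint8);M[:,:400]=cv2.resize(im,(400,300));M[:,400:]=cv2.resize(t,(400,300));cv2.imwrite("pics/c2.png",M[:,:,::-1]);print(get_tcp_pos(),get_joint_pos())
```

```text
[0.40005528 0.0598395  0.31976138] [ 1.19076400e-01 -6.81462135e-02  1.92728339e+00 -2.70706010e-05
  1.28295026e+00 -1.45081875e+00]
```

View pics/c2.png

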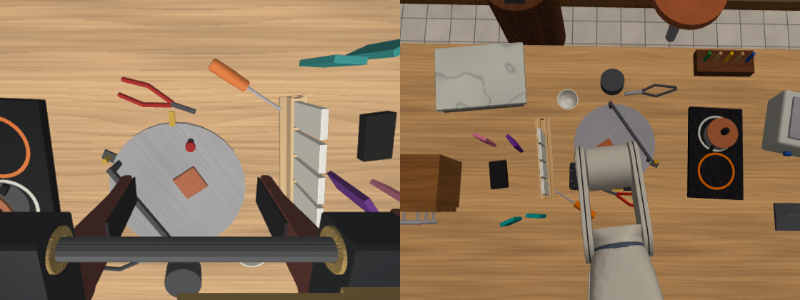

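The table turned about 25° and then the handle slipped out. I'll re-measure the handle from two wrist places.

```bash
cat > m3.py <<'E'
from h import *
from m2 import edgefit
def red(im):
    m=blob(im,(0,150,50),(6,255,255))|blob(im,(172,150,50),(180,255,255));n,l,st,c=cv2.connectedComponentsWithStats(m)
    return [(c[k].round(1),st[k,4],st[k,2:4]) for k in range(1,n) if st[k,4]>25]
K=camera_info("wrist")["intrinsics"]
im=np.load("pics/w1.npy");c1=(K,np.load("pics/w1T.npy"));r1=red(im);print(r1);print("disc",edgefit(im,c1,.025,[.563,.018],.15))
p=[.40,.0,.28]
move_pose(p,quat(-np.pi/2) if abs(inverse_kinematics(p,quat(np.pi/2))[5])>2 else quat(np.pi/2))
im2,c2=wcam();r2=red(im2);print(r2);print("disc",edgefit(im2,c2,.025,[.563,.018],.15))
cv2.imwrite("pics/w2.png",im2[:,:,::-1]);np.save("pics/w2.npy",im2);np.save("pics/w2T.npy",c2[1])
f=lambda r:min((x for x in r if max(x[2])/min(x[2])<1.8),key=lambda x:abs(x[1]-150))[0]
a,b=f(r1),f(r2);print(a,b,tri([(c1,a),(c2,b)]),onz(c1,a,.063),onz(c2,b,.063))
E
sed -i 's/^for im,c in((t,ct),(s,cs)): print/if __name__=="__main__":\n  for im,c in((t,ct),(s,cs)): print/; s/^for which in/if __name__=="__main__":\n for which in/' m2.py; python3 m3.py
```

```text
[(array([203.7, 132.8]), np.int32(933), array([78, 43], dtype=int32)), (array([266. , 204.9]), np.int32(153), array([13, 15], dtype=int32))]
disc (array([0.56151783, 0.01920947, 0.14966644]), 96)
[(array([242.7, 135.6]), np.int32(1100), array([85, 46], dtype=int32)), (array([312.7, 213. ]), np.int32(111), array([15, 17], dtype=int32))]
disc (array([0.56706132, 0.01732134, 0.15429008]), 102)
[266.  204.9] [312.7 213. ] [0.4526217  0.04937518 0.05685778] [[0.45162732 0.04940399 0.063     ]] [[0.44987887 0.04875789 0.063     ]]
```

```bash
cat > s2.py <<'E'
from h import *
ax=np.array([.5635,.018]);h=np.array([.4512,.0493]);r=.1155;a0=np.arctan2(*(h-ax)[::-1])
P=lambda a,z:[*(ax+r*np.array([np.cos(a),np.sin(a)])),z]
off=np.pi/2
move_pose(P(a0,.2),quat(a0+off));movel(P(a0,.045),v=.12)
print(get_tcp_pos(),get_ee_rot(),quat(a0+off),get_ft_force(),get_grip_width())
im,c=wcam();ims=[im]
command_gripper(0.4);ims.append(wcam()[0]);print(get_grip_width())
cv2.imwrite("pics/c3.png",cv2.resize(np.hstack(ims),(800,300))[:,:,::-1]);
E
python3 s2.py
```

```text
[0.45273491 0.04906725 0.04549907] [-1.22472534e-04  9.90780426e-01 -1.35476404e-01  5.25251412e-04] [np.float64(0.0), np.float64(0.9907784945560112), np.float64(-0.13549160389235926), np.float64(0.0)] [ 0.56979827  0.04153713 -0.53903469] 0.9991767151539698
0.402603180102977
```

View pics/c3.png

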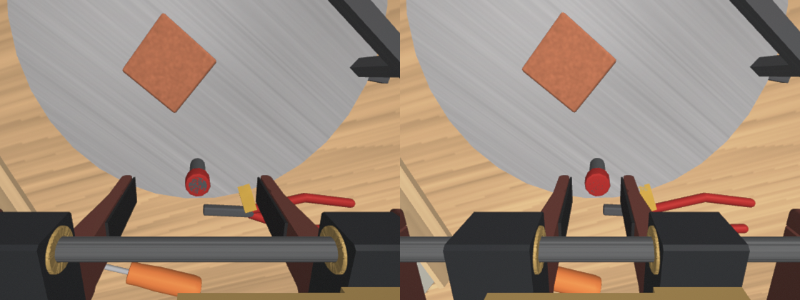

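The handle is centred between the pads, with the red top at (197,182), which is the grasp point's own pixel. Closing.

```bash
cat > s3.py <<'E'
from h import *
for o in(.3,.22,.15,0):
    command_gripper(o);print(o,get_grip_width(),get_finger_force())
im,c=wcam();cv2.imwrite("pics/c4.png",cv2.resize(im,(400,300))[:,:,::-1])
E
python3 s3.py
```

```text
0.3 0.30014579893924337 0.0
0.22 0.2215400476595223 0.0
0.15 0.149116445603928 0.0
0 0.004728464531698532 0.0
```

View pics/c4.png

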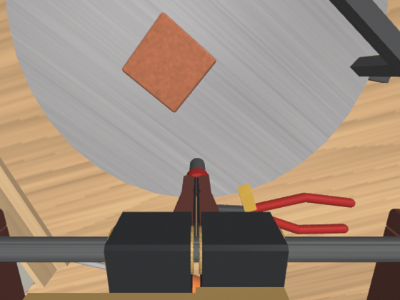

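```bash
cat > s4.py <<'E'
from h import *
ax=np.array([.5635,.018]);p0=np.array(get_tcp_pos());a=np.arctan2(p0[1]-ax[1],p0[0]-ax[0])
def red():
    im=wcam()[0];m=blob(im,(0,150,50),(6,255,255))|blob(im,(172,150,50),(180,255,255))
    n,l,st,c=cv2.connectedComponentsWithStats(m[:,:]);return im,[(c[k].round(),st[k,4]) for k in range(1,n) if st[k,4]>25]
S=[]
im,r=red();S.append(im)
for d in(.1,.2):
    q=ax+.1155*np.array([np.cos(a+d),np.sin(a+d)]);print(movel([*q,.045],v=.05),get_ft_force(),get_finger_force());im,r=red();print(r);S.append(im)
cv2.imwrite("pics/c5.png",np.hstack([s[150:400,150:415] for s in S])[:,:,::-1])
E
python3 s4.py
```

```text
False [ 1.08537463 -0.35423105  0.79935105] 0.0
[(array([250., 248.]), np.int32(384)), (array([410., 282.]), np.int32(1725)), (array([431., 320.]), np.int32(979))]
False [-0.12676558  0.10674966 -0.78919253] 0.0
[(array([235., 257.]), np.int32(843)), (array([396., 284.]), np.int32(1695)), (array([425., 322.]), np.int32(753))]
```

View pics/c5.png

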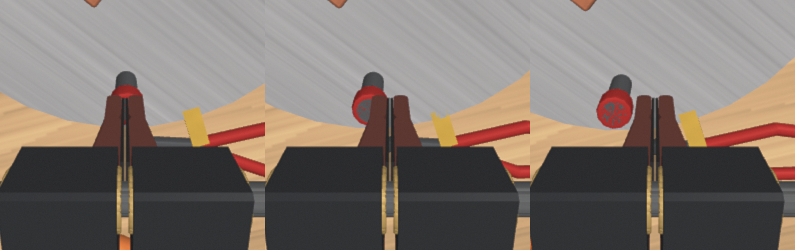

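The shut fingers pass in front of the red top without touching it, and the fingertip shows at row 247 where about 226-240 is expected. The real tips may be shorter than stated, so I'll touch the bare bench with shut fingers to check.

Run:
```python
from h import *
p=get_tcp_pos();movel([p[0],p[1],.15]);q=quat(np.pi/2)
x=[.37,-.165]
move_pose([*x,.08],q)
h=movel([*x,-.02],v=.03,until_force=6);print(h,get_tcp_pos(),get_ft_force())
im=wcam()[0];cv2.imwrite("pics/c6.png",cv2.resize(im,(400,300))[:,:,::-1])
movel([*x,.15])
```

```text
False [ 0.37003528 -0.16500909 -0.0199392 ] [ 0.63432464 -0.76814912 -0.23301264]
```

Run:
```python
from h import *
x=[.37,-.165]
movel([*x,-.015],v=.1)
h=movel([*x,-.06],v=.02,until_force=5);print(h,get_tcp_pos(),get_ft_force(),get_joint_pos())
im=wcam()[0];cv2.imwrite("pics/c6.png",cv2.resize(im,(400,300))[:,:,::-1])
movel([*x,.15]);print(get_time())
```

```text
True [ 0.36995549 -0.16496776 -0.03229219] [-0.15087823 -0.66728152  8.41252509] [-4.48842473e-01  5.60078145e-01  2.20580386e+00  3.55983530e-05
  3.75960595e-01 -2.01967776e+00]
36.475
```

View pics/c6.png

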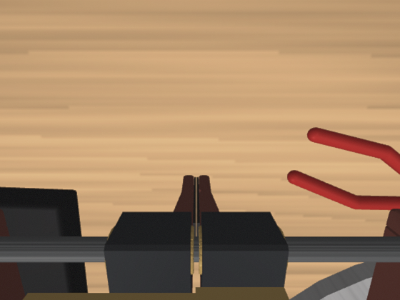

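Contact came at a TCP reading of −0.0315, so the real fingertips lie 31.5 mm behind the reported TCP. I'll apply that correction everywhere and redo the turn.

```bash
cat >> h.py <<'E'
D=.0315
def G(p,q,back=.019): # TCP command for the real grasp point at p
    z=R.from_quat([q[1],q[2],q[3],q[0]]).as_matrix()[:,2]; return list(np.array(p)+z*(D+back))
E
cat > s5.py <<'E'
from h import *
ax=np.array([.5635,.018]);h=np.array([.4512,.0493]);r=.1155;a0=np.arctan2(*(h-ax)[::-1])%(2*np.pi)
off=np.pi/2
def P(a,z): q=quat(a+off);return G([*(ax+r*np.array([np.cos(a),np.sin(a)])),z],q),q
print([inverse_kinematics(*P(a0+d,.062)) is not None for d in np.linspace(0,1.4,5)])
command_gripper(1)
move_pose(*P(a0,.16));movel(P(a0,.062)[0],v=.12);command_gripper(0)
print("grip",get_grip_width(),get_finger_force())
a=a0
while a<a0+1.6:
    a+=.08
    hit=movel(*P(a,.062),v=.1,until_force=16)
    f=np.array(get_ft_force());ft=f@np.array([-np.sin(a),np.cos(a),0])
    print(round(a-a0,2),hit,f.round(1),round(ft,1),end=';')
    if hit and a>a0+.8: break
    if hit: movel(*P(a,.062),v=.1)
t=np.array(get_tcp_pos());print("end",t,np.arctan2(t[1]-ax[1],t[0]-ax[0])%(2*np.pi)-a0,get_time(),get_grip_width())
E
python3 s5.py
```

```text
[True, True, True, True, True]
grip 0.22181939049651997 29.99996155500412
0.08 False [-1.  -3.2 -0.5] 3.3;0.16 False [-0.5 -2.5 -0.5] 2.5;0.24 False [-1.2 -1.6 -0. ] 1.7;0.32 False [-0.9 -3.3 -0. ] 3.2;0.4 False [-2.  -2.6  0.3] 2.3;0.48 False [-0.6 -2.3 -1.2] 2.2;0.56 False [-0.5 -3.1 -1.6] 2.8;0.64 False [ 0.9 -1.8 -2.7] 2.0;0.72 False [ 1.8 -3.4 -3.1] 3.9;0.8 False [ 1.7 -1.2 -3.5] 1.9;0.88 False [ 2.6 -0.9 -4.1] 2.2;0.96 False [ 3.9 -0.5 -4. ] 2.9;1.04 False [-1.4 21.1  4.1] -16.2;1.12 False [-15.2  60.3  26.2] -51.3;1.2 False [-22.5  67.9  32.1] -58.7;1.28 False [-27.8  64.9  31.1] -58.1;1.36 False [-37.3  55.2  27.2] -58.7;1.44 False [-42.   52.2  20.9] -59.1;1.52 False [-58.5  14.2  12. ] -59.9;1.6 False [1.5 0.4 0.1] 1.3;end [ 0.53378834 -0.09334303  0.0107524 ] 1.5818439325251754 48.175 0.44345853139110675
```

The stop was reached at about +1.0 rad, and then the fingers slid past the handle. I'll release, rise and look.

Run:
```python
from h import *
command_gripper(1);p=get_tcp_pos();movel([p[0],p[1],.2],v=.2)
q=quat(-np.pi/2) if abs(inverse_kinematics([.42,.12,.3],quat(np.pi/2))[5])>2 else quat(np.pi/2)
move_pose([.42,.15,.3],q);a,c1=wcam();np.save("pics/w3.npy",a);np.save("pics/w3T.npy",c1[1])
s=read_camera("scene")
cv2.imwrite("pics/c7.png",cv2.resize(np.hstack([a,s]),(800,300))[:,:,::-1]);print(get_time())
```

```text
51.4417
```

View pics/c7.png

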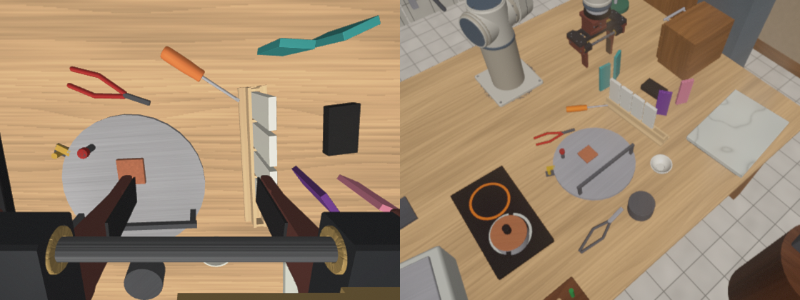

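The table is at its index stop: tooth and post meet at wrist (60,150), and the fence is on the far side. Next I'll take close wrist measurements of the fence and rack.

```bash
cat > s6.py <<'E'
from h import *
q=quat(np.pi/2)
V=[]
for p in([.50,.02,.33],[.42,.02,.33],[.46,.25,.36],[.40,.25,.36]):
    j=inverse_kinematics(p,q)
    try: move_pose(p,q)
    except MotionError as e: print(p,e);continue
    im,c=wcam();V.append((im,c[1]))
np.savez("pics/v.npz",im=[v[0] for v in V],T=[v[1] for v in V])
cv2.imwrite("pics/c8.png",np.vstack([np.hstack([cv2.resize(V[i][0],(400,300)) for i in r]) for r in((0,1),(2,3))])[:,:,::-1]);print(get_time(),get_joint_pos())
E
python3 s6.py
```

```text
54.0083 [ 5.31484119e-01  1.99684793e-02  1.75150950e+00 -3.24994235e-04
  1.36852294e+00 -1.03799536e+00]
```

View pics/c8.png

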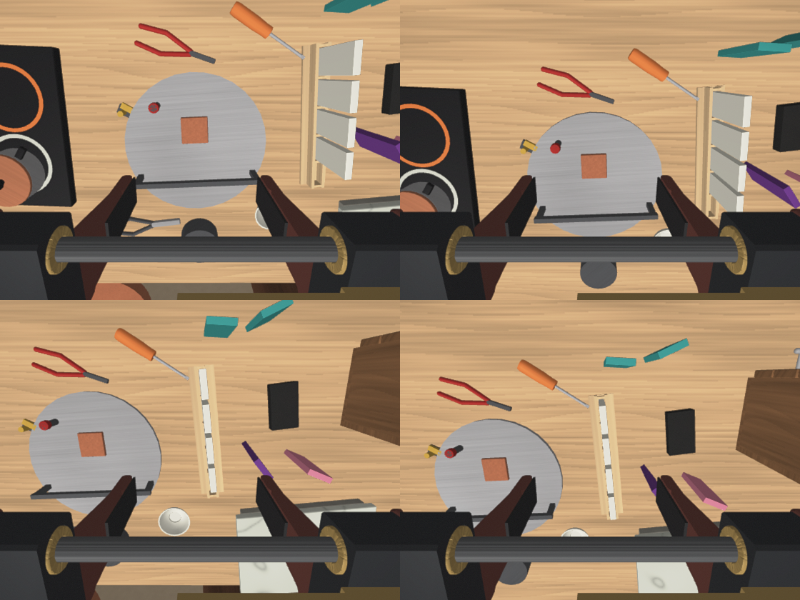

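```bash
cat > m4.py <<'E'
from h import *
from m2 import edgefit,ren
from scipy.optimize import minimize
d=np.load("pics/v.npz");K=camera_info("wrist")["intrinsics"];C=[(K,T) for T in d["T"]];I=d["im"]
ax=[]
for k in range(3): p,n=edgefit(I[k],C[k],.025,[.563,.018],.15);ax.append(p);print("disc",k,p,n)
# rack
for ks in((2,),(3,),(2,3)):
    bx={2:(268,85,318,285),3:(265,120,318,310)}
    ms={k:(blob(I[k],(0,0,120),(180,45,255),bx[k])>0) for k in ks}
    cost=lambda p:sum(np.abs(ren(p,C[k])-ms[k]).sum() for k in ks)
    b=min((minimize(cost,[.51,.272,.1],method="Nelder-Mead",options=dict(initial_simplex=np.array([.51,.272,.1])+s*np.array([[0,0,0],[.01,0,0],[0,.01,0],[0,0,.05]]))) for s in(1,-1)),key=lambda r:r.fun)
    print("rack",ks,b.x,b.fun,[m.sum() for m in ms.values()])
# bar: edges per column
A=[]
for k,r in((0,(235,285)),(1,(270,325))):
    v=cv2.GaussianBlur(cv2.cvtColor(I[k],cv2.COLOR_RGB2GRAY),(0,0),.8).astype(float);E=[]
    for u in range(225,325,3):
        g=np.gradient(v[r[0]:r[1],u]);a=g.argmin();b=a+g[a:a+20].argmax();E.append((u,r[0]+a,r[0]+b))
    E=np.array(E)
    for j,z in((1,.068),(2,.08)):
        P=onz(C[k],E[:,[0,j]],z)[:,:2];keep=np.ones(len(P),bool)
        for _ in range(3):
            l=np.polyfit(P[keep,1],P[keep,0],1);res=np.abs(np.polyval(l,P[:,1])-P[:,0]);keep=res<max(.002,0)
        n=np.array([1,-l[0]])/np.hypot(1,l[0])
        print("bar",k,j,"ang",np.arctan2(n[1],n[0]).round(4),"dist from axis",(np.array([l[1],0])-[.5625,.018])@n,keep.sum())
for k in(0,1):
    hs=blob(I[k],(0,150,50),(6,255,255),(190,120,235,225));m=cv2.moments(hs);uv=[m["m10"]/m["m00"],m["m01"]/m["m00"]];print("handle",onz(C[k],uv,.063))
E
python3 m4.py
```

```text
disc 0 [0.56225627 0.01911733 0.14936485] 125
disc 1 [0.56182839 0.01922106 0.1497836 ] 111
disc 2 [0.5620036  0.02008115 0.1500892 ] 117
rack (2,) [0.50969626 0.27474039 0.10567879] 143.12156862745098 [np.int64(1678)]
rack (3,) [0.5081377  0.27462282 0.10519219] 151.31764705882355 [np.int64(1448)]
rack (2, 3) [0.50886036 0.27461531 0.10291015] 308.7294117647059 [np.int64(1678), np.int64(1448)]
bar 0 1 ang 0.0397 dist from axis 0.05996022647295394 34
bar 0 2 ang 0.0403 dist from axis 0.0695699374668347 34
bar 1 1 ang 0.0413 dist from axis 0.05994839707219538 34
bar 1 2 ang 0.0417 dist from axis 0.0694938835390326 34
handle [[ 0.47671173 -0.05807895  0.063     ]]
handle [[ 0.40836366 -0.05643809  0.063     ]]
```

Everything is consistent: axis (0.562, 0.0195), fence heading 0.041 rad at 60 mm, rack (0.5092, 0.2747, yaw 0.105). Now the first board.

```bash
cat > b.py <<'E'
from h import *
AX=np.array([.562,.0195]);PH=.041;RK=np.array([.5092,.2747]);YR=.105;g=.109;T15=np.radians(15)
fx=np.array([np.cos(PH),np.sin(PH),0]);fy=np.array([-np.sin(PH),np.cos(PH),0]);F0=np.array([*AX,.025])+.06*fx
rx=np.array([np.cos(YR),np.sin(YR),0])
def choose(qs,ps):
    best=None
    for q in qs:
        js=[inverse_kinematics(G(p,q),q) for p in ps]
        if any(j is None for j in js): continue
        m=abs(js[0][5])
        if best is None or m<best[0]: best=(m,q)
    return best[1]
def place_grasp(y,dz=0):
    bz=np.sin(T15)*fx+np.array([0,0,np.cos(T15)])
    O=F0+fy*y+fx*(-.055*np.tan(T15)-.006*np.cos(T15)-.0005)+np.array([0,0,.006*np.sin(T15)+dz])
    return O+bz*g
def do(slot,y,g0=None):
    p=np.array([*RK,.006+g])+rx*slot
    q=choose([quat(YR+np.pi/2),quat(YR-np.pi/2)],[p+[0,0,.15],p])
    qp=choose([quat(PH+o,T15,fy) for o in(0,np.pi)],[place_grasp(y,.14),place_grasp(y,.03),place_grasp(y)])
    command_gripper(.6)
    move_pose(G(p+[0,0,.07],q),q);movel(G(p,q),v=.12);command_gripper(0)
    print("grip mm",get_grip_width()*88,get_finger_force())
    movel(G(p+[0,0,.16],q),v=.2);print("held mm",get_grip_width()*88)
    move_pose(G(place_grasp(y,.15),qp),qp);movel(G(place_grasp(y,.025),qp),v=.2);print("held mm",get_grip_width()*88)
    hit=movel(G(place_grasp(y,-.012),qp),v=.03,until_force=4)
    z=get_tcp_pos()[2]-G(place_grasp(y),qp)[2];print("contact",hit,"dz mm",z*1000,get_ft_force())
    command_gripper(.35)
    zz=R.from_quat([qp[1],qp[2],qp[3],qp[0]]).as_matrix()[:,2];t=np.array(get_tcp_pos())
    movel(list(t-zz*.08),v=.15);print("t",get_time());return z
E
python3 - <<'E'
from b import *
do(.058,-.081)
p=get_tcp_pos();move_pose([.5,.2,.33],quat(np.pi/2) if abs(inverse_kinematics([.5,.2,.33],quat(np.pi/2))[5])<2.3 else quat(-np.pi/2))
a=wcam()[0];s=read_camera("scene");np.save("pics/s9.npy",s)
cv2.imwrite("pics/c9.png",np.hstack([cv2.resize(a,(400,300)),cv2.resize(s[150:300,180:380],(400,300),interpolation=2)])[:,:,::-1])
E
```

```text
grip mm 12.02756583340114 29.99828338623047
held mm 11.745520161999021
held mm 11.78161570552328
contact True dz mm -0.2217065806452978 [-0.3167182   0.33576166  5.07036335]
t 62.3167
```

View pics/c9.png

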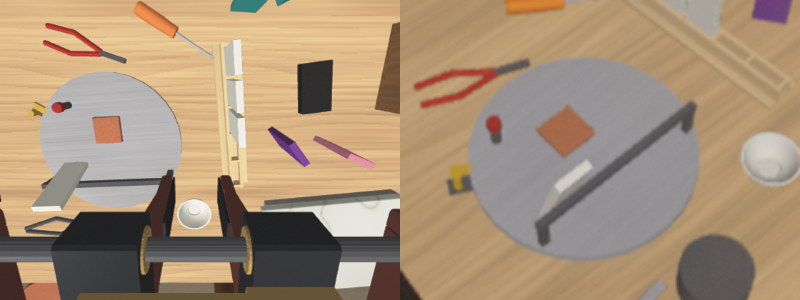

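The board leans against the bar at the -y end, with contact height within 0.2 mm. Now the remaining three, with a guard.

Run:
```python
from b import *
for s,y in((0,-.027),(-.058,.027),(-.116,.081)):
    z=do(s,y)
    if abs(z)>.004: print("CHECK",s,y);break
p=[.44,.0,.36];move_pose(p,quat(np.pi/2) if abs(inverse_kinematics(p,quat(np.pi/2))[5])<2.3 else quat(-np.pi/2))
a,c=wcam();s=read_camera("scene");t=read_camera("top");np.savez("pics/f.npz",a=a,T=c[1],s=s,t=t)
cv2.imwrite("pics/c10.png",np.hstack([cv2.resize(a,(400,300)),cv2.resize(s[150:300,180:380],(400,300),interpolation=2)])[:,:,::-1])
```

```text
grip mm 11.596546537233605 29.997792541980743
held mm 12.000226326673355
held mm 11.917009732095575
contact True dz mm -0.21372695707079503 [0.01054566 0.4368379  6.14387446]
t 71.4833
grip mm 11.825544717358223 29.998679459095
held mm 12.16138779079805
held mm 11.48842649640168
contact True dz mm -0.12509276317446139 [0.22226895 0.62108184 4.63264722]
t 79.5917
grip mm 12.061674944191044 29.996954798698425
held mm 12.168181326339436
held mm 11.838811533438582
contact True dz mm -0.1204852060676942 [-0.82313129  0.05742659  2.91612944]
t 87.7
```

View pics/c10.png

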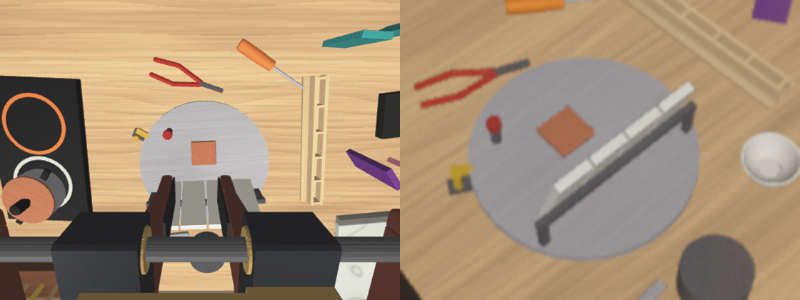

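All four boards lean side by side against the bar and the rack is empty. Now I'll measure the pot from two wrist places.

```bash
cat > m5.py <<'E'
from h import *
V=[]
for p in([.48,-.33,.36],[.53,-.33,.36]):
    qs=[quat(np.pi/2),quat(-np.pi/2)];q=min(qs,key=lambda q:abs(inverse_kinematics(p,q)[5]));move_pose(p,q);V.append(wcam())
np.savez("pics/p.npz",im=[v[0] for v in V],T=[v[1][1] for v in V])
for im,c in V:
    m=blob(im,(8,180,150),(20,255,255));n,l,st,ce=cv2.connectedComponentsWithStats(m);k=1+np.argmax(st[1:,4]);v,u=np.nonzero(l==k)
    P=onz(c,np.c_[u,v],.03)[:,:2];f=least_squares(lambda p:np.hypot(*(P-p[:2]).T)-p[2],[*P.mean(0),.065],loss="soft_l1",f_scale=.002);print("orange",f.x,len(P))
cv2.imwrite("pics/c11.png",np.hstack([v[0][60:360,80:480] for v in V])[:,:,::-1]);print(get_time())
E
python3 m5.py
```

```text
orange [-25.01211476 -24.21184979  35.08553737] 3
orange [0.30643133 0.07913673 0.00099008] 2
91.925
```

View pics/c11.png

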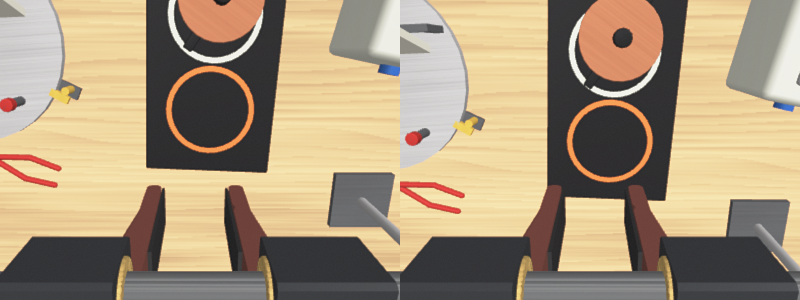

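```bash
cat > m6.py <<'E'
from h import *
from scipy.optimize import minimize
a=np.linspace(0,2*np.pi,40)
def sil(c,x,y,r,z0,z1,S=4):
    P=np.vstack([np.c_[x+r*np.cos(a),y+r*np.sin(a),0*a+z] for z in(z0,z1)]);o=np.zeros((420*S,560*S),np.uint8)
    cv2.fillConvexPoly(o,cv2.convexHull(((proj(c,P)+.5)*S).astype(np.int32)),255);return cv2.resize(o,(560,420),interpolation=cv2.INTER_AREA)/255.
def pot(V,ob,kb):
    O=[];KM=[]
    for k,(im,c) in enumerate(V):
        m=blob(im,(5,110,120),(22,255,255),ob[k]);v,u=np.nonzero(m);P=onz(c,np.c_[u,v],.03)[:,:2]
        f=least_squares(lambda p:np.hypot(*(P-p[:2]).T)-p[2],[*P.mean(0),.065],loss="soft_l1",f_scale=.002).x;O.append(f)
        x0,y0,x1,y1=kb[k];m=np.zeros(im.shape[:2],bool);m[y0:y1,x0:x1]=im[y0:y1,x0:x1].max(2)<110;KM.append(m)
        print("orange",f,len(P),"knobpx",m.sum(),"knob xy at z.107",onz(c,np.argwhere(m).mean(0)[::-1],.107))
    def cost(p):
        s=0
        for (im,c),m in zip(V,KM): s+=np.abs(sil(c,p[0],p[1],.012,.091,.123)-m).sum()
        return s
    uv=[np.argwhere(m).mean(0)[::-1] for m in KM];tr=tri([(V[i][1],uv[i]) for i in range(len(V))]) if len(V)>1 else None
    x0=onz(V[-1][1],uv[-1],.107)[0,:2]
    b=minimize(cost,x0,method="Nelder-Mead",options=dict(initial_simplex=x0+np.array([[0,0],[.01,0],[0,.01]])));print("knob",b.x,b.fun,"tri",tr)
    return np.mean(O,0)[:2],b.x
if __name__=="__main__":
    d=np.load("pics/p.npz");K=camera_info("wrist")["intrinsics"];V=[(i,(K,T)) for i,T in zip(d["im"],d["T"])]
    pot(V,[(235,115,345,222),(235,150,345,255)],[(285,35,322,72),(285,80,325,118)])
    # white mark centre by the orange one and the plate's direction: plate edges
    for im,c in V:
        m=blob(im,(0,0,200),(180,40,255),(235,50,345,170));v,u=np.nonzero(m);P=onz(c,np.c_[u,v],.03)[:,:2]
        print("white",least_squares(lambda p:np.hypot(*(P-p[:2]).T)-p[2],[*P.mean(0),.065],loss="soft_l1",f_scale=.002).x,len(P))
E
python3 m6.py
```

```text
orange [ 0.46262236 -0.35212102  0.0640007 ] 1563 knobpx 373 knob xy at z.107 [[ 0.61956119 -0.3623494   0.107     ]]
orange [ 0.46260069 -0.35218137  0.06401607] 1461 knobpx 308 knob xy at z.107 [[ 0.61930853 -0.36259696  0.107     ]]
knob [ 0.6185644  -0.36177361] 112.6392156862745 tri [ 0.6192634  -0.36230141  0.10924735]
white [ 0.6028662  -0.35810917  0.06420016] 834
white [ 0.60346912 -0.35829797  0.06454855] 753
```

The orange and white marks are 141 mm apart, which matches. The pot knob is at (0.619, -0.362). Slide it.

```bash
cat > s7.py <<'E'
from h import *
o=np.array([.4626,-.3522]);k=np.array([.6187,-.3619]);an=np.arctan2(*(o-k)[::-1])
def P(p,q,z=.107):return G([*p,z],q)
qs=[quat(an),quat(an+np.pi)];q=min(qs,key=lambda q:abs(inverse_kinematics(P(k,q),q)[5]))
print(inverse_kinematics(P(k,q),q),inverse_kinematics(P(o,q),q) is not None)
command_gripper(1)
move_pose(P(k,q,.20),q);hit=movel(P(k,q),v=.1,until_force=6);print("touch",hit,get_tcp_pos()[2]-P(k,q)[2])
command_gripper(0);print("grip mm",get_grip_width()*88,get_finger_force(),get_ft_force())
movel(P(o,q),v=.06);print(get_grip_width()*88,get_ft_force(),get_tcp_pos()-np.array(P(o,q)))
command_gripper(.7);movel(P(o,q,.22),v=.12)
p=[.40,-.33,.36];qs=[quat(np.pi/2),quat(-np.pi/2)];q=min(qs,key=lambda q:abs(inverse_kinematics(p,q)[5]));move_pose(p,q)
im,c=wcam();t=read_camera("top");np.savez("pics/e.npz",a=im,T=c[1],t=t)
cv2.imwrite("pics/c12.png",np.hstack([cv2.resize(im,(400,300)),cv2.resize(t,(400,300))])[:,:,::-1]);print(get_time())
E
python3 s7.py
```

```text
Traceback (most recent call last):
  File "s7.py", line 4, in <module>
    qs=[quat(an),quat(an+np.pi)];q=min(qs,key=lambda q:abs(inverse_kinematics(P(k,q),q)[5]))
                                   ~~~^^^^^^^^^^^^^^^^^^^^^^^^^^^^^^^^^^^^^^^^^^^^^^^^^^^^^^
  File "s7.py", line 4, in <lambda>
    qs=[quat(an),quat(an+np.pi)];q=min(qs,key=lambda q:abs(inverse_kinematics(P(k,q),q)[5]))
                                                           ~~~~~~~~~~~~~~~~~~~~~~~~~~~~^^^
TypeError: 'NoneType' object is not subscriptable
```

```bash
sed -i 's/^qs=\[quat(an).*/qs=[q for q in (quat(an),quat(an+np.pi)) if all(inverse_kinematics(P(x,q),q) is not None for x in (k,o))];print(len(qs));q=min(qs,key=lambda q:abs(inverse_kinematics(P(k,q),q)[5]))/; s/^p=\[.40,-.33,.36\];.*/p=[.40,-.33,.36];q=[q for q in (quat(np.pi\/2),quat(-np.pi\/2)) if inverse_kinematics(p,q) is not None][0];move_pose(p,q)/' s7.py; python3 s7.py
```

```text
1
[-5.45872490e-01  7.04861890e-01  1.47952005e+00 -4.44089210e-16
  9.57210711e-01 -4.83812632e-01] True
touch False 0.0007903493730726588
grip mm 23.485966448300452 29.99974697828293 [ 1.22375491 -0.49970966 -1.10038852]
23.699735053689174 [ 0.74238668  0.28515196 -3.4632072 ] [-2.13087124e-05  5.00550359e-05 -6.41318103e-05]
102.525
```

View pics/c12.png

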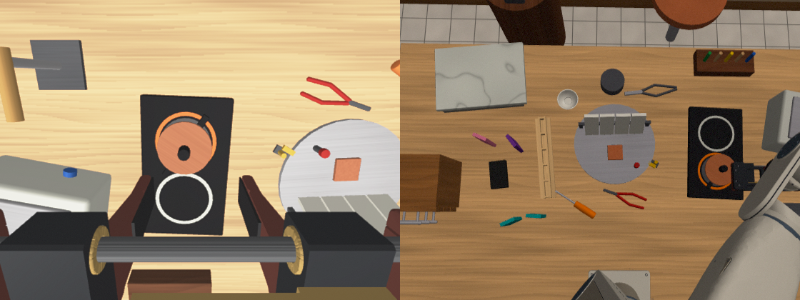

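The pot stands on the orange mark (wrist knob (183,153)) and the four boards are still leaning (top view (585-648,113-137)). I'll check the pot position numerically.

```bash
cat > m7.py <<'E'
from h import *
from m6 import sil
from scipy.optimize import minimize
d=np.load("pics/e.npz");K=camera_info("wrist")["intrinsics"];c=(K,d["T"]);im=d["a"]
m=np.zeros((420,560),bool);m[192:232,238:276]=im[192:232,238:276].max(2)<110;print(m.sum())
x0=onz(c,np.argwhere(m).mean(0)[::-1],.107)[0,:2]
b=minimize(lambda p:np.abs(sil(c,*p,.012,.091,.123)-m).sum(),x0,method="Nelder-Mead",options=dict(initial_simplex=x0+np.array([[0,0],[.01,0],[0,.01]])))
print(b.x,b.fun,(b.x-[.4626,-.3522])*1000)
w=blob(im,(0,0,200),(180,40,255),(210,230,305,320));v,u=np.nonzero(w);P=onz(c,np.c_[u,v],.03)[:,:2]
print("white",least_squares(lambda p:np.hypot(*(P-p[:2]).T)-p[2],[*P.mean(0),.065],loss="soft_l1",f_scale=.002).x,len(P))
E
python3 m7.py
```

```text
299
[ 0.46211785 -0.35248524] 60.7843137254902 [-0.48215337 -0.28523965]
white [ 0.60293451 -0.35762383  0.0638777 ] 877
```

Run:
```python
from h import *
wait(1.0)
a=wcam()[0];e=np.load("pics/e.npz")["a"];d=cv2.absdiff(cv2.GaussianBlur(a,(5,5),0),cv2.GaussianBlur(e,(5,5),0)).max(2);print("changed px",(d>40).sum(),get_time())
if (d>40).sum()<150: print(job_done())
```

```text
changed px 414 103.575
```

```bash
python3 - <<'E'
from h import *
a,c=wcam();e=np.load("pics/e.npz")["a"];np.savez("pics/e.npz",a=a,T=c[1],t=0)
d=cv2.absdiff(cv2.GaussianBlur(a,(5,5),0),cv2.GaussianBlur(e,(5,5),0)).max(2)>40
n,l,st,ce=cv2.connectedComponentsWithStats(d.astype(np.uint8));print([(s.tolist()) for s in st[1:] if s[4]>10])
E
python3 m7.py
```

```text
[[452, 211, 8, 9, 48], [217, 325, 12, 2, 19], [186, 376, 107, 2, 213]]
299
[ 0.4612416 -0.3521265] 60.82352941176471 [-1.35840494  0.0735001 ]
white [ 0.60296001 -0.35762669  0.0639049 ] 869
```

Run:
```python
from h import *
def red(im,c,box):
    m=blob(im,(0,110,40),(8,255,255),box)|blob(im,(172,110,40),(180,255,255),box);n,l,st,ce=cv2.connectedComponentsWithStats(m);k=1+np.argmax(st[1:,4]);return ce[k].round(1),st[k,4],onz(c,ce[k],.063)
d=np.load("pics/f.npz")
ct,cs=cam("top"),cam("scene")
print("before top",red(d["t"],ct,(420-0,200,470,250)) if 0 else "")
for n,c in(("scene",cs),("top",ct)):
    uv=proj(c,[.4767,-.0581,.063])[0].astype(int);bx=(uv[0]-12,uv[1]-12,uv[0]+12,uv[1]+12)
    old=d["s"] if n=="scene" else d["t"]
    for im in(old,read_camera(n)):
        try: print(n,red(im,c,bx))
        except Exception as e: print(n,"hidden")
a,c=wcam();print(red(a,c,(435,195,470,235)))
# boards' white mask change, scene
now=read_camera("scene");print("fence area changed px",(cv2.absdiff(now,d["s"])[150:290,200:340].max(2)>45).sum())
```

```text
before top 
scene (array([226.3, 211.7]), np.int32(50), array([[ 0.47675764, -0.05945725,  0.063     ]]))
scene (array([226.4, 211.7]), np.int32(50), array([[ 0.47682225, -0.05937897,  0.063     ]]))
top (array([342. , 236.5]), np.int32(2), array([[ 0.46316589, -0.08593943,  0.063     ]]))
top (array([331.2, 230.8]), np.int32(50), array([[ 0.47754171, -0.05867843,  0.063     ]]))
(array([453.3, 213.6]), np.int32(158), array([[ 0.47688185, -0.05869719,  0.063     ]]))
fence area changed px 0
```

Nothing has moved: the table and boards are unchanged, and the pot is within about 1 mm of the mark's centre. Handing in.

```bash
python3 -c "
from station import *
print(job_done())"
```

```text
the job is handed in; nothing more can be done
None
```

The job is handed in: the turntable is at its index stop, all four white boards lean side by side against the fence, and the pot was slid to within about 1 mm of the orange mark's centre. Along the way the first handle grasp missed, turning the table about 25°, because the real fingertips sit about 31.5 mm behind the reported tool point. The handle then pushed back with about 60 N after the table reached its stop, which is above 40 N if the gripper body rather than the pads was what pressed on it.

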